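# Square a toy-car body into the marking jig

## Robot

A 6-joint arm with a two-finger parallel gripper is mounted at the origin on the work surface. World frame = base frame: x ahead of the robot, y to its left, z up, the work surface at z = 0. Lengths are in m, angles in rad, forces in N, time in s.
With the tool pointing down it reaches from about 0.275 to 0.775 m from the base axis. Payload 14.6 kg.
Tool frame: the origin (TCP) lies at the very end of the fingers, on their centre line; the grasp point (between the pads) lies 19 mm behind it (ctrl.grasp_offset is the distance from the TCP to the grasp point, in m); y points along the fingers, x is the direction in which the jaws open and shut, and the axes are right-handed (so a half turn about y gives the same grasp; the last joint's range is limited). The gripper opens to 85 mm and grips with 20 to 120 N. Pads are 22 mm wide; open, the fingers measure 114 mm over their backs; the gripper's body (76 mm by 85 mm) begins 54 mm behind the grasp point. The pads swing forward as they close: fully open they stand 13 mm farther back than shut.
Start: joints at [-1.387, 0.263, -0.048, 1.259, 0, 1.415], TCP at [0.174, -0.495, 0.231] pointing down, gripper open.
Joint ranges: [-2.65, 2.65], [-0.89, 1.7], [-1.18, 1.37], [-2.13, 2.11], [-1.35, 1.29], [-3.14, 3.14]. Speed limits (rad/s): [1.89, 1.89, 2.57, 2.79, 3.14, 3.14].

## Interface

Orientations are given as a rotation vector (axis times angle).
In Python, from cell import ctrl, eyes, finish_job gives the robot as it stands.
- The arm moves only by the tool arm_command, never from a script. Its argument "motion" is a list of rows, each an object with "linear": the shift along the tool's x, y, z in mm, a list of three; "rot": the turn, a rotation vector about the tool's x, y, z in rad, a list of three. In form: [{"linear": [x, y, z], "rot": [wx, wy, wz]}, ...]. A call has 1 to 8 rows; each row is the pose to reach, as a shift and turn from the pose commanded when the call began, along the tool's axes at that moment; what a row does not reach only later rows make up. A row lasts 1/10 s, in which the tool goes at most 50 mm and 8.59 degrees, less where a joint would pass 70% of its speed; a pose out of reach is approached as far as the arm can. A call with a gripper value outside its range is refused whole. "grip" is the finger opening in mm, from 0 to 85.4, set as the call begins (left out, the last holds). The fingers move at their own pace and stop on an object; "newtons" is the grip in N (left out, the last holds). Time passes only in rows, so rows that repeat a pose let the fingers close. It gives the time, the measured TCP pose, the force and the opening at its end, in the units of the state.
- ctrl.get_state(): the state, without advancing time (a new reading comes with each control period).
- eyes.read_camera(name): name is "side" or "top" or "wrist"; returns (picture, depth): 420x560x3 uint8, red, green, blue; 420x560 float32, m along the optical axis (not along the pixel's ray), 0 where there is no reading.
- eyes.camera_info(name): a dict with "fovy" (degrees; the focal length in pixels is half the picture's height over the tangent of half this angle, whatever the lens; pixels are square), "cx", "cy" (the principal point, pixels), "distortion" ([k1, k2, p1, p2, k3] as OpenCV has them; the pictures are not rectified), "R" (3x3) and "t" (3): a world point X has camera coordinates R X + t; the wrist camera has in their place "mount" (4x4, takes a point from camera to tool coordinates, whose origin is the TCP and whose axes are the tool frame's). Camera axes: x right, y down, z forward; pixel columns grow to the right and rows downward; lengths in m; the calibration is good to about 2 mm. A picture is of the moment at which its call begins: read the wrist's pose just before it. camera_info takes no time and is no camera call.
- finish_job(): hands the job in, once; it reports no verdict.
The state is a dict: "clock": time; "joint_positions": joint angles; "joint_velocities": joint speeds; "joint_efforts": joint torques, N m; "tool_pos": TCP position; "ee_rot": TCP orientation; "ft_force": force on the tool from outside, world axes, zero at the start; "torque": the same for the moment, N m; "grip_width": finger opening in m.
Only numpy, scipy, OpenCV 4.12 (cv2) and the standard library are available. Lean on these libraries where they do the work, as an engineer would, in place of code of your own. Each camera call takes 0.05 s, during which the arm holds its last target.

## Task

Push the red toy-car body along the bench into the corner of the aluminium squaring jig, so that its long side lies flush against the long fence and its nose (the end with the white headlights) touches the short stop, ready for its axle holes. Only push it: do not lift or tip it, and do not touch the wooden cabin on top, whose glue is still wet. Leave everything else on the bench where it is, and finish with the hand clear.

Things in the scene. Friction and masses are not known exactly. Their poses are not given: they have to be found in the camera images.
- car: loose red toy-car body lying flat, a block 92 mm along its x, 140 mm along its y, 26 mm high, upright faces, 0.2 to 0.45 kg with cabin; origin at the centre of its underside, z up. The nose (two white discs on top) is its -y face, the tail +y. Its +x long side goes to the fence. It starts clear of the jig, in the open quarter, turned up to 0.4 rad from square with it.
- cabin: wooden cabin with black windows glued on the car body, 54 mm along x, 64 mm along y, from 26 to 46 mm above the bench, its centre 14 mm behind the car's (towards the tail, car y = +14 mm); not to be touched; origin at the centre of its underside, axes as the car's
- car_corner (a point): bottom corner of the car body between its nose and its +x long side (car x = +46 mm, y = -70 mm); axes as the car's
- car_tail_corner (a point): bottom corner of the car body between its tail and its +x long side (car x = +46 mm, y = +70 mm); axes as the car's
- jig: aluminium L-shaped jig fixed to the bench, walls 18 mm thick, 30 mm high. Origin in its inner corner at bench level. Long fence: inner face x = 0, to y = +260 mm, wall on its +x side, two blue feet behind. Short stop: inner face y = 0, to x = -118 mm, wall on its -y side. Its x points away from the robot base within 0.2 rad. Seated, the car has its origin at x = -46, y = +70 mm, axes parallel
- jig_corner (a point): inner corner of the jig at bench level, the same point and axes as jig
- wheel_a: black rubber toy wheel lying flat, 36 mm across, 14 mm high, behind the fence; origin under its centre
- wheel_b: second such wheel, lying flat behind the fence; origin under its centre
- wheel_c: third such wheel, lying flat on the robot's side of the work; origin under its centre
- glue: upright white glue bottle with orange cap, 44 mm across, 120 mm tall, beyond the corner of the jig; origin under its centre
- rotary: grey hand-held rotary tool lying on the bench to the right, about 190 mm long along its x, 46 mm across; origin under its middle
- strip: flat steel strip lying on the bench at the near left, 170 x 22 x 8 mm, long along its x; origin under its centre
- case: open compartment case of grinding bits at the left, 260 mm along its x, 150 mm along its y, 40 mm high; origin under its centre
Things that resemble listed ones, but are neither listed nor needed, are in the scene too. Several things look just like the car: the one meant starts farthest from the robot's base.

How it is judged:
By the outcome, as a careful person would: the job done as asked, in the order asked, and still so for the second after the job is handed in, with the robot touching nothing.
It also fails if it takes over 58 s, if anything falls off the work surface, if the arm or the gripper's body presses on something with over 40 N, if the wrist force passes 120 N, or if a joint passes its speed limit or range.

## Working session

There is one attempt and no reset: what is moved stays moved. The work goes in short steps, Python scripts to look and compute and a tool call to move; the robot and the scene stay as the last step left them, time stands still between calls to the robot, and variables do not carry over. Pictures are saved under pics/ and viewed, and the job is handed in when it is done.

Besides the shell and the picture viewer there is one more tool, called after "Call:" as a command line: name --argument value ..., lists and objects as JSON in quotes. arm_command: Moves the arm, as the interface text tells. Its arguments: {"type":"object","properties":{"motion":{"type":"array"},"grip":{"type":"number"},"newtons":{"type":"number"}},"required":["motion"]}

```bash
mkdir -p pics; ls
cat > h.py <<'E'
import numpy as np, cv2
from cell import ctrl, eyes, finish_job
def K(i):
    f=210/np.tan(np.radians(i['fovy'])/2); return np.array([[f,0,i['cx']],[0,f,i['cy']],[0,0,1.]]),np.array(i['distortion'],float)
def plane(name,px,z,pose=None):
    i=eyes.camera_info(name);k,d=K(i)
    u=cv2.undistortPoints(np.array(px,float).reshape(-1,1,2),k,d).reshape(-1,2)
    if 'R' in i: R=np.array(i['R']);t=np.array(i['t']); Rw=R.T; o=-R.T@t
    else:
        M=np.array(i['mount']); Rt=cv2.Rodrigues(np.array(pose[1],float))[0]
        Rw=Rt@M[:3,:3]; o=Rt@M[:3,3]+np.array(pose[0])
    r=(Rw@np.c_[u,np.ones(len(u))].T).T
    s=(z-o[2])/r[:,2]
    return o+r*s[:,None]
def proj(name,X):
    i=eyes.camera_info(name);k,d=K(i)
    return cv2.projectPoints(np.array(X,float).reshape(-1,1,3),cv2.Rodrigues(np.array(i['R']))[0],np.array(i['t'],float),k,d)[0].reshape(-1,2)
def snap(name,tag):
    p,dp=eyes.read_camera(name); np.savez(f'pics/{tag}.npz',p=p,d=dp); cv2.imwrite(f'pics/{tag}.png',p[:,:,::-1]); return p,dp
E
python3 - <<'E'
from h import *
print(ctrl.get_state())
for n in ('top','side'):
    snap(n,n+'0'); print(eyes.camera_info(n))
print(eyes.camera_info('wrist'))
E
```

```text
pics
{'clock': 0.0, 'joint_positions': array([-1.38733204e+00,  2.63513813e-01, -4.89381680e-02,  1.25942515e+00,
        3.75207822e-05,  1.41551348e+00]), 'joint_velocities': array([ 5.63363308e-04, -7.97801819e-05,  9.08613679e-04, -4.56674749e-04,
       -1.61595837e-04, -1.53523464e-03]), 'joint_efforts': array([-4.14788869e-03, -6.37631178e+01,  3.84564400e+01,  1.39286940e-02,
       -3.28785609e-04, -2.37847075e-05]), 'tool_pos': array([ 0.17442161, -0.49487647,  0.23082938]), 'ee_rot': array([-1.3498253 ,  0.9566508 , -0.95541185]), 'ft_force': array([-0.00346957, -0.04719025, -0.33489646]), 'torque': array([ 0.03598181, -0.0227808 ,  0.00565848]), 'grip_width': 0.08563826556474535}
{'fovy': 52.001672691218886, 'cx': 278.90412328488816, 'cy': 206.90458407772363, 'distortion': array([0.03742098, 0.        , 0.        , 0.        , 0.        ]), 'R': array([[-0.01335658, -0.99988   ,  0.00784814],
       [-0.99619851,  0.01263088, -0.08619159],
       [ 0.08608212, -0.00896953, -0.99624767]]), 't': array([0.06434989, 0.53008945, 1.21382137])}
{'fovy': 53.0816143848502, 'cx': 278.5445057792031, 'cy': 202.53283696839478, 'distortion': array([-0.02781788,  0.        ,  0.        ,  0.        ,  0.        ]), 'R': array([[-0.86335639, -0.50458006,  0.00383465],
       [-0.37014555,  0.62813221, -0.68442837],
       [ 0.34294025, -0.59232499, -0.72907002]]), 't': array([0.46771131, 0.2003014 , 1.11883581])}
{'fovy': 66.79704501007794, 'cx': 281.115104074602, 'cy': 206.57134947159227, 'distortion': array([-0.0034444,  0.       ,  0.       ,  0.       ,  0.       ]), 'mount': array([[ 9.99999804e-01,  5.17704214e-04, -3.51091091e-04,
         6.44491852e-05],
       [ 5.01306437e-04, -3.27574304e-01,  9.44825287e-01,
        -1.42659414e-01],
       [ 3.74131613e-04, -9.44825279e-01, -3.27574500e-01,
         8.51014841e-02],
       [ 0.00000000e+00,  0.00000000e+00,  0.00000000e+00,
         1.00000000e+00]])}
```

View pics/top0.png

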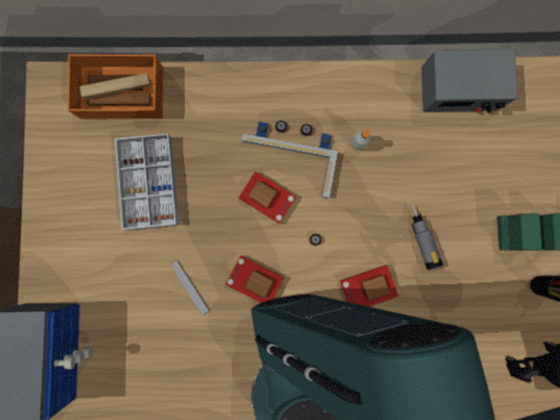

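View pics/side0.png

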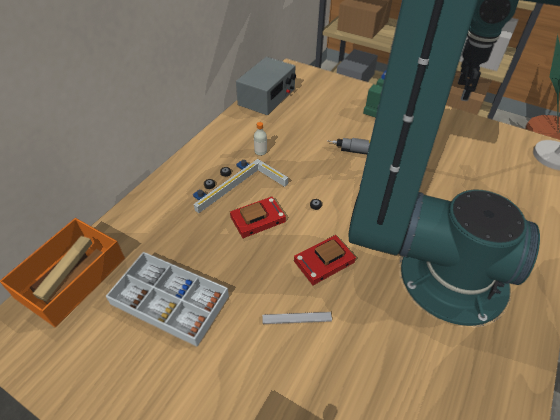

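Top view: the things that look like the car are red bodies at (267,197), (255,281) and (370,287). The farthest from the base, nearest the jig, is (267,197), with white headlights at its lower-right end. Jig corner is near (334,155). I'll measure it and check it in a crop.

```bash
cat > m.py <<'E'
from h import *
def car(p,roi,name='top',zt=0.026):
    h=cv2.cvtColor(p,cv2.COLOR_RGB2HSV)
    m=(((h[...,0]<6)|(h[...,0]>172))&(h[...,1]>150)&(h[...,2]>60)).astype(np.uint8)
    x0,x1,y0,y1=roi; mm=np.zeros_like(m); mm[y0:y1,x0:x1]=m[y0:y1,x0:x1]
    c=max(cv2.findContours(mm,cv2.RETR_EXTERNAL,cv2.CHAIN_APPROX_NONE)[0],key=cv2.contourArea)
    return c.reshape(-1,2)
E
python3 - <<'E'
from m import *
for t in ('top','side'):
    p=np.load(f'pics/{t}0.npz')['p']
    if t=='top': x0,x1,y0,y1=220,380,110,250
    else: x0,x1,y0,y1=180,330,120,250
    cv2.imwrite(f'pics/{t}0c.png',cv2.resize(p[y0:y1,x0:x1,::-1],None,fx=5,fy=5,interpolation=cv2.INTER_CUBIC))
p=np.load('pics/top0.npz')['p']
for roi in ((230,305,165,230),(215,300,250,310),(330,420,250,310)):
    c=car(p,roi); w=plane('top',c,0.026)[:,:2]*1000
    print(cv2.minAreaRect(w.astype(np.float32)), cv2.boxPoints(cv2.minAreaRect(w.astype(np.float32))).round(1).tolist(), np.linalg.norm(w.mean(0)))
E
```

```text
((560.4776611328125, 91.63217163085938), (137.92892456054688, 91.21296691894531), 57.231056213378906) [[484.79998779296875, 58.29999923706055], [561.5, 9.0], [636.2000122070312, 124.9000015258789], [559.5, 174.3000030517578]] 565.0287029136233
((322.4297790527344, 129.2355194091797), (136.72801208496094, 92.21134948730469), 62.057861328125) [[249.6999969482422, 90.4000015258789], [331.1000061035156, 47.20000076293945], [395.20001220703125, 168.0], [313.70001220703125, 211.1999969482422]] 350.72326151064783
((297.6376647949219, -193.08660888671875), (92.39593505859375, 140.3079071044922), 17.478235244750977) [[232.5, -140.0], [274.6000061035156, -273.8999938964844], [362.79998779296875, -246.10000610351562], [320.6000061035156, -112.30000305175781]] 361.23153624271487
```

View pics/top0c.png

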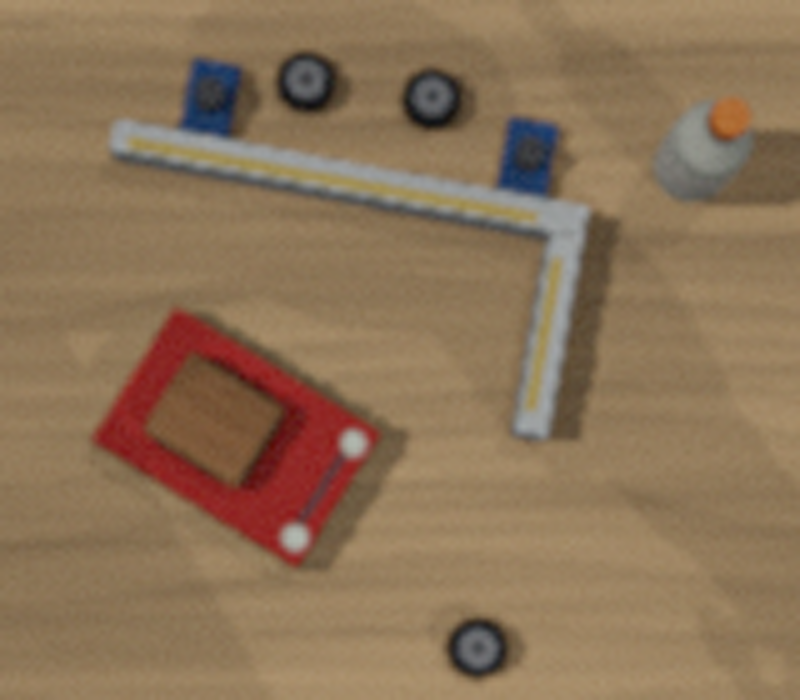

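View pics/side0c.png

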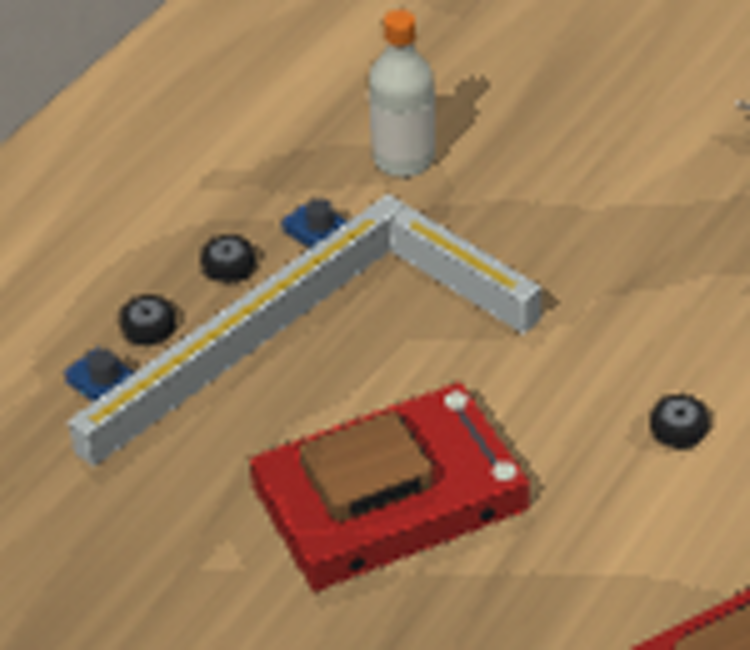

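The crop confirms the car: cabin on top, headlights on the end towards the stop side. Crop corner (548,238) is the jig's inner corner. Next I'll fit the jig edges and work out positions in the jig frame.

Run:
```python
from m import *
p=np.load('pics/top0.npz')['p']; d=np.load('pics/top0.npz')['d']
# coarse jig frame on z=.03
C=plane('top',[[329.6,157.6]],.03)[0,:2]; E=plane('top',[[242.5,140.5]],.03)[0,:2]; S=plane('top',[[323,197]],.03)[0,:2]
print(C,E,S, np.linalg.norm(E-C),np.linalg.norm(S-C))
yv=(E-C)/np.linalg.norm(E-C); xv=np.array([yv[1],-yv[0]])
h=cv2.cvtColor(p,cv2.COLOR_RGB2HSV).astype(np.float32)
val=p.astype(np.float32).min(2)  # blue-ish min channel: alu bright
def prof(base,dirv,off):
    X=np.array([[*(base+dirv*o),.03] for o in off]); uv=proj('top',X).astype(np.float32)
    return cv2.remap(p[...,2].astype(np.float32),uv[:,0].reshape(1,-1),uv[:,1].reshape(1,-1),cv2.INTER_LINEAR)[0]
off=np.arange(-.02,.035,.001)
print(prof(C+yv*.12,xv,off).round().astype(int)); 
fl=[];fo=[]
def cross(q,up):
    g=np.gradient(cv2.GaussianBlur(q.reshape(1,-1),(5,1),0)[0]); return off[np.argmax(g if up else -g)]
for s in np.arange(.02,.25,.005):
    q=prof(C+yv*s,xv,off); i=cross(q,True); o=cross(q,False); fl.append(C+yv*s+xv*i); fo.append(C+yv*s+xv*o)
sl=[];so=[]
for s in np.arange(.015,.105,.005):
    q=prof(C-xv*s,-yv,off); sl.append(C-xv*s-yv*cross(q,True)); so.append(C-xv*s-yv*cross(q,False))
def fit(a):
    v=cv2.fitLine(np.array(a,np.float32),cv2.DIST_HUBER,0,.001,.001).ravel(); return v
L=[fit(a) for a in (fl,fo,sl,so)]
for v in L: print(v, np.degrees(np.arctan2(v[1],v[0])))
def inter(a,b):
    t=np.linalg.solve(np.c_[a[:2],-b[:2]],b[2:]-a[2:]); return a[2:]+t[0]*a[:2]
c_in=inter(L[0],L[2]); c_out=inter(L[1],L[3]); print('in',c_in,'out',c_out,np.linalg.norm(c_in-c_out)*1000)
f=L[0][:2]*np.sign(L[0][1]); ang=np.arctan2(f[1],f[0])-np.pi/2; print('ang',ang)
R=np.array([[np.cos(ang),np.sin(ang)],[-np.sin(ang),np.cos(ang)]])
J=lambda P:(R@(np.array(P)-c_in).T).T*1000
box=np.array([[484.8,58.3],[561.5,9],[636.2,124.9],[559.5,174.3]])/1000
for a,b in zip(['nose-x','nose+x','tail+x','tail-x'],J(box)): print(a,b.round(1))
print('wheelc',J(plane('top',[[315.5,239.7]],.014)[:,:2]).round(1), 'outc',J(c_out[None]))
st=ctrl.get_state(); print(cv2.Rodrigues(st['ee_rot'])[0].round(3))
print('tool x angle for jig',ang)
```

```text
[ 0.67105525 -0.09054379] [0.72404938 0.16006609] [ 0.55709111 -0.06904296] 0.2561516875803348 0.11597461202315464
[ 89  89  89  88  88  86  85  83  82  81  80  80  80  80  80  81  82  81
  80  79  82  85  89  97 105 111 111 111 109  99  91  88 100 112 125 136
 148 156 155 152 148 138 129 120 111 103  96  94  92  90  89  88  87  86
  85  85]
[0.19877109 0.9800459  0.71272117 0.0422082 ] 78.53489
[0.19790706 0.9802208  0.71717626 0.01929069] 78.5854
[ 0.97997504 -0.19912021  0.613261   -0.08833928] -11.485516
[ 0.979928   -0.19935164  0.6093388  -0.09721997] -11.499047
in [ 0.68335515 -0.10258164] out [ 0.6903263  -0.11369564] 13.119358
ang -0.20010388
nose-x [-226.6  118.2]
nose+x [-141.6   85.1]
tail+x [-91.4 213.6]
tail-x [-176.4  246.7]
wheelc [[-253.8    5.7]] outc [[ 9.041162 -9.506574]]
[[ 0.332 -0.     0.943]
 [-0.943  0.001  0.332]
 [-0.001 -1.     0.   ]]
tool x angle for jig -0.20010388
```

Call:
arm_command --motion '[{"linear": [-34,0,34],"rot": [0,0.04,0]},{"linear": [-68,0,68],"rot": [0,0.08,0]},{"linear": [-102,0,102],"rot": [0,0.12,0]},{"linear": [-136,0,136],"rot": [0,0.16,0]},{"linear": [-170,0,170],"rot": [0,0.2,0]},{"linear": [-204,0,204],"rot": [0,0.24,0]},{"linear": [-238,0,238],"rot": [0,0.28,0]},{"linear": [-270,0,270],"rot": [0,0.32,0]}]'

```text
clock: 0.9
tool_pos: [0.3396, -0.1488, 0.2313]
ee_rot: [-1.217, 1.197, -1.197]
ft_force: [0.5, -1.1, -0.0]
grip_width: 0.0857
```

```bash
cat >> h.py <<'E'
ANG=-0.2001; XV=np.array([np.cos(ANG),np.sin(ANG)]); YV=np.array([-np.sin(ANG),np.cos(ANG)]); O=np.array([.6735,-.092])
def jig(P): P=np.asarray(P)[...,:2]-O; return np.stack([P@XV,P@YV],-1)*1000
def rep():
    s=ctrl.get_state(); R=cv2.Rodrigues(s['ee_rot'])[0]
    print('t',round(s['clock'],2),'tcp',s['tool_pos'].round(4),'jig',jig(s['tool_pos']).round(1),'zaxis',R[:,2].round(3),'yaw err rot_y',round(float(np.arctan2(R[1,2],R[0,2])-ANG),4),'tilt',R[:2,1].round(4),'F',s['ft_force'].round(1),'q',s['joint_positions'].round(2),'w',s['grip_width'])
    return s,R
def go(x,y,z,a=0):
    "tool shift mm to jig (x,y) mm, world z mm, jaw yaw a"
    s,R=rep(); W=np.r_[O+XV*x/1000+YV*y/1000,z/1000]
    print('shift',((R.T@(W-s['tool_pos']))*1000).round(1),'rot_y',round(float(np.arctan2(R[1,2],R[0,2])-ANG-a),4))
E
python3 -c "
from h import *
go(-245,162,230)"
```

```text
t 0.9 tcp [ 0.3396 -0.1488  0.2313] jig [-315.9 -122. ] zaxis [1.    0.017 0.   ] yaw err rot_y 0.217 tilt [0.0001 0.    ] F [ 0.5 -1.1 -0. ] q [-0.63 -0.   -0.37  1.2   0.    2.49] w 0.08565815807986962
shift [-262.1    1.3  130.4] rot_y 0.217
```

Call:
arm_command --motion '[{"linear": [-33,0,16],"rot": [0,-0.14,0]},{"linear": [-66,0,32],"rot": [0,-0.28,0]},{"linear": [-99,0,48],"rot": [0,-0.42,0]},{"linear": [-132,0,65],"rot": [0,-0.56,0]},{"linear": [-165,0,82],"rot": [0,-0.7,0]},{"linear": [-198,0,98],"rot": [0,-0.84,0]},{"linear": [-230,0,114],"rot": [0,-0.98,0]},{"linear": [-262,0,130],"rot": [0,-1.12,0]}]'

```text
clock: 1.7
tool_pos: [0.4647, 0.1153, 0.2311]
ee_rot: [-1.545, 0.334, -0.334]
ft_force: [0.3, 0.0, 0.5]
grip_width: 0.0852
```

Call:
arm_command --motion '[{"linear": [0,0,0],"rot": [0,-0.14,0]},{"linear": [0,0,0],"rot": [0,-0.28,0]},{"linear": [0,0,0],"rot": [0,-0.42,0]},{"linear": [0,0,0],"rot": [0,-0.56,0]},{"linear": [0,0,0],"rot": [0,-0.7,0]},{"linear": [0,0,0],"rot": [0,-0.84,0]},{"linear": [0,0,0],"rot": [0,-0.98,0]},{"linear": [0,0,0],"rot": [0,-1.12,0]}]'

```text
clock: 2.5
tool_pos: [0.4643, 0.1136, 0.231]
ee_rot: [-1.502, -0.542, 0.543]
ft_force: [0.4, -1.0, -0.6]
grip_width: 0.0856
```

```bash
python3 -c "
from h import *
go(-245,162,60,np.pi)"
```

```text
t 2.5 tcp [0.4643 0.1136 0.231 ] jig [-245.9  159.9] zaxis [-0.639  0.769  0.   ] yaw err rot_y 2.4646 tilt [-0.0006 -0.0001] F [ 0.4 -1.  -0.6] q [ 0.07  0.18 -0.16  1.23 -0.    0.95] w 0.08557328032567404
shift [  2.3 171.    0.5] rot_y -0.677
```

Call:
arm_command --motion '[{"linear": [0,20,0],"rot": [0,-0.135,0]},{"linear": [0,50,0],"rot": [0,-0.27,0]},{"linear": [1,80,0],"rot": [0,-0.405,0]},{"linear": [2,110,0],"rot": [0,-0.54,0]},{"linear": [2,140,0],"rot": [0,-0.677,0]},{"linear": [2,171,0],"rot": [0,-0.677,0]},{"linear": [2,171,0],"rot": [0,-0.677,0]}]'

```text
clock: 3.2
tool_pos: [0.4636, 0.1147, 0.0574]
ee_rot: [-1.296, -1.052, 1.06]
ft_force: [-0.4, 0.5, 0.9]
grip_width: 0.0857
```

```bash
python3 -c "
from h import *
go(-245,162,3,np.pi)
snap('top','top1');snap('wrist','wr1')"
```

```text
t 3.2 tcp [0.4636 0.1147 0.0574] jig [-246.8  160.9] zaxis [-0.979  0.205  0.006] yaw err rot_y 3.1357 tilt [-0.0058 -0.0004] F [-0.4  0.5  0.9] q [ 0.07  0.31 -0.49  0.77  0.    0.28] w 0.08566067505182856
shift [ 1.2 54.4 -2.1] rot_y -0.0059
```

View pics/wr1.png

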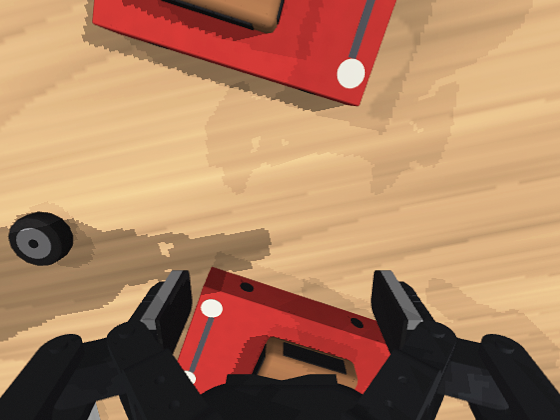

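View pics/top1.png

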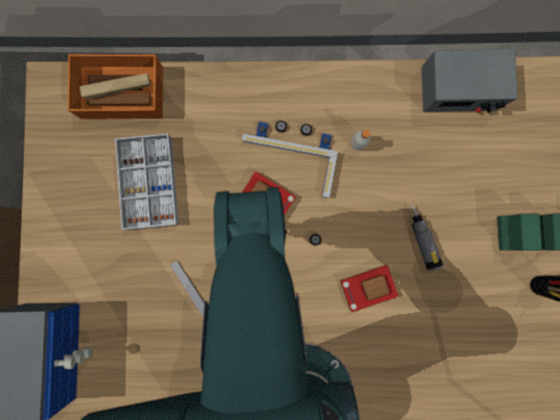

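The wrist view shows the target car at the bottom, nose with white discs on the left at (210,308), beyond the fingers. The fingers stand clear of its side, with the near look-alike car at the top. Now I'll descend.

Call:
arm_command --motion '[{"linear": [1,20,-1],"rot": [0,-0.006,0]},{"linear": [1,40,-1],"rot": [0,-0.006,0]},{"linear": [1,50,-1],"rot": [0,-0.006,0]},{"linear": [1,56,-1],"rot": [0,-0.006,0]},{"linear": [1,60,-1],"rot": [0,-0.006,0]},{"linear": [1,60,-1],"rot": [0,-0.006,0]}]'

```text
clock: 3.9
tool_pos: [0.4674, 0.1157, 0.0006]
ee_rot: [-1.297, -1.061, 1.061]
ft_force: [0.4, 0.7, -0.9]
grip_width: 0.0854
```

```bash
python3 -c "
from h import *
go(-200,162,-3,np.pi)
snap('side','s2');snap('wrist','wr2')
p=cv2.imread('pics/s2.png');cv2.imwrite('pics/s2c.png',cv2.resize(p[120:260,180:340],None,fx=5,fy=5))"
```

```text
t 3.9 tcp [0.4674 0.1157 0.0006] jig [-243.3  162.6] zaxis [-0.98   0.199 -0.   ] yaw err rot_y 3.1418 tilt [0.0003 0.    ] F [ 0.4  0.7 -0.9] q [ 0.07  0.39 -0.57  0.62 -0.    0.27] w 0.08541534686261193
shift [ -0.6   3.6 -43.3] rot_y 0.0002
```

View pics/wr2.png

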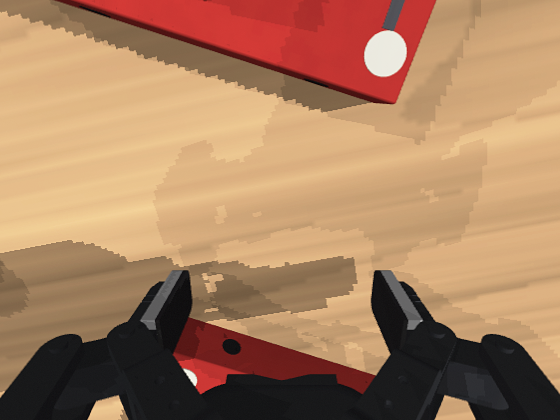

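View pics/s2c.png

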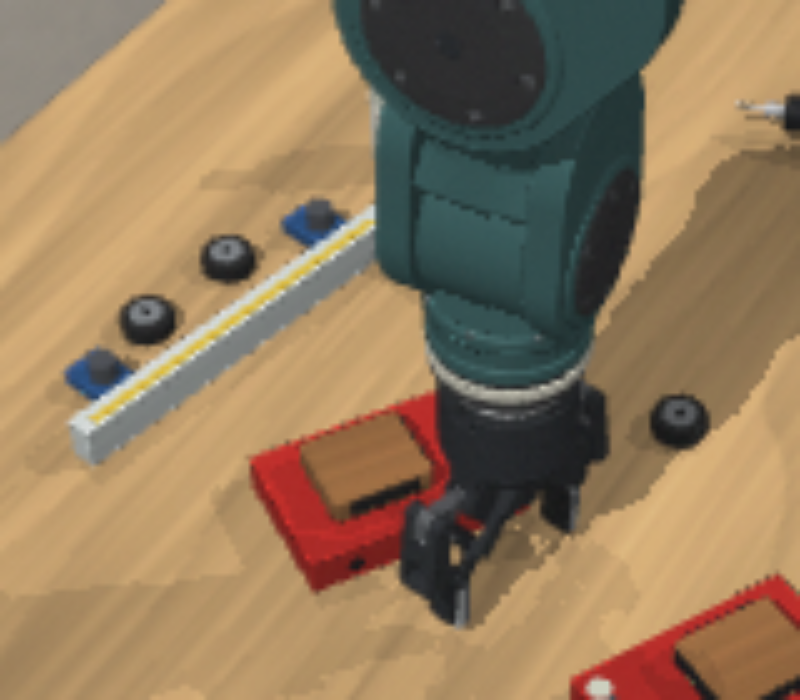

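Call:
arm_command --motion '[{"linear": [0,2,-9],"rot": [0,0,0]},{"linear": [0,4,-18],"rot": [0,0,0]},{"linear": [0,4,-26],"rot": [0,0,0]},{"linear": [0,4,-34],"rot": [0,0,0]},{"linear": [0,4,-42],"rot": [0,0,0]},{"linear": [0,4,-50],"rot": [0,0,0]},{"linear": [0,4,-58],"rot": [0,0,0]},{"linear": [0,4,-64],"rot": [0,0,0]}]'

```text
clock: 4.8
tool_pos: [0.5307, 0.1028, -0.0037]
ee_rot: [-1.297, -1.061, 1.061]
ft_force: [-0.5, -1.1, 0.0]
grip_width: 0.0856
```

```bash
python3 -c "
from h import *
go(-110,162,-3,np.pi)
snap('side','s3');snap('top','t3')
p=cv2.imread('pics/s3.png');q=cv2.imread('pics/t3.png');cv2.imwrite('pics/s3c.png',np.hstack([cv2.resize(p[120:260,180:340],(400,350)),cv2.resize(q[110:250,220:380],(400,350))]))"
```

```text
t 4.8 tcp [ 0.5307  0.1028 -0.0037] jig [-178.7  162.5] zaxis [-0.98   0.199 -0.   ] yaw err rot_y 3.1418 tilt [ 0.0001 -0.    ] F [-0.5 -1.1  0. ] q [ 0.04  0.47 -0.42  0.68 -0.    0.24] w 0.0856100584806624
shift [ -0.5  -0.7 -68.7] rot_y 0.0002
```

View pics/s3c.png

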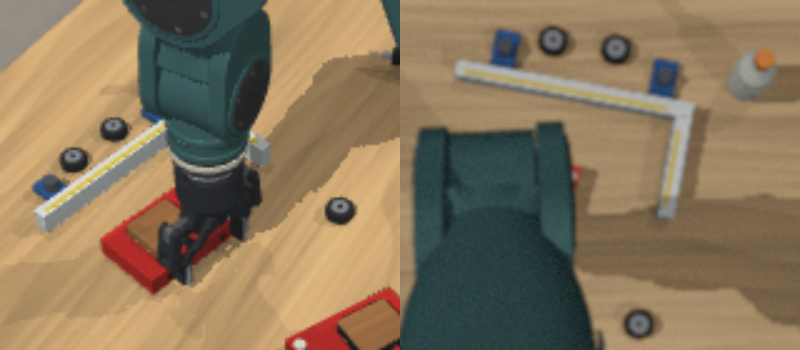

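The side view shows the car now roughly parallel to the fence and flush with both fingers, with its nose well clear of the stop. I'll go on.

Call:
arm_command --motion '[{"linear": [0,0,-7],"rot": [0,0,0]},{"linear": [0,0,-14],"rot": [0,0,0]},{"linear": [0,0,-21],"rot": [0,0,0]},{"linear": [0,0,-28],"rot": [0,0,0]},{"linear": [0,0,-35],"rot": [0,0,0]},{"linear": [0,0,-42],"rot": [0,0,0]},{"linear": [0,0,-49],"rot": [0,0,0]},{"linear": [0,0,-55],"rot": [0,0,0]}]'

```text
clock: 5.7
tool_pos: [0.5845, 0.0919, -0.0037]
ee_rot: [-1.297, -1.061, 1.061]
ft_force: [-2.4, 0.1, 1.3]
grip_width: 0.0854
```

```bash
python3 -c "
from h import *
go(-103,162,-3,np.pi)
snap('side','s4');snap('top','t4')
p=cv2.imread('pics/s4.png');q=cv2.imread('pics/t4.png');cv2.imwrite('pics/s4c.png',np.hstack([cv2.resize(p[120:260,180:340],(400,350)),cv2.resize(q[110:250,220:380],(400,350))]))"
```

```text
t 5.7 tcp [ 0.5845  0.0919 -0.0037] jig [-123.8  162.6] zaxis [-0.98   0.198 -0.   ] yaw err rot_y 3.1419 tilt [0.0001 0.    ] F [-2.4  0.1  1.3] q [ 0.02  0.54 -0.29  0.74  0.    0.22] w 0.08537131822896682
shift [ -0.6  -0.7 -20.8] rot_y 0.0003
```

View pics/s4c.png

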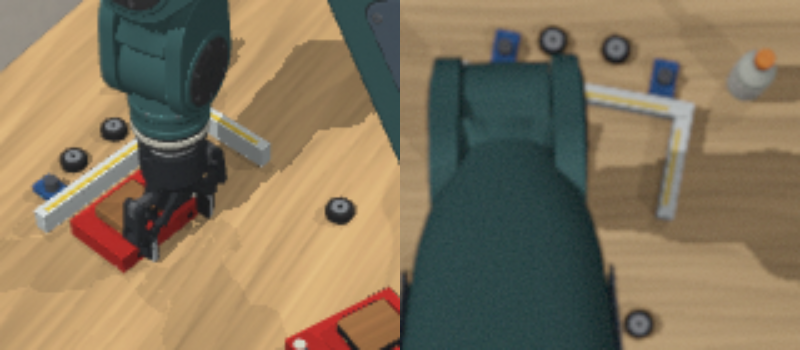

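Call:
arm_command --motion '[{"linear": [0,0,-4],"rot": [0,0,0]},{"linear": [0,0,-8],"rot": [0,0,0]},{"linear": [0,0,-11],"rot": [0,0,0]},{"linear": [0,0,-13],"rot": [0,0,0]},{"linear": [0,0,-14],"rot": [0,0,0]}]'

```text
clock: 6.3
tool_pos: [0.5977, 0.0893, -0.0037]
ee_rot: [-1.297, -1.061, 1.061]
ft_force: [-1.6, 1.5, 0.5]
grip_width: 0.0856
```

Call:
arm_command --motion '[{"linear": [0,0,-1],"rot": [0,0,0]},{"linear": [0,0,-2],"rot": [0,0,0]}]'

```text
clock: 6.5
tool_pos: [0.5995, 0.0889, -0.0037]
ee_rot: [-1.297, -1.061, 1.061]
ft_force: [-1.2, -0.4, -1.0]
grip_width: 0.0854
```

Call:
arm_command --motion '[{"linear": [0,0,-1],"rot": [0,0,0]},{"linear": [0,0,-2],"rot": [0,0,0]}]'

```text
clock: 6.7
tool_pos: [0.6015, 0.0885, -0.0037]
ee_rot: [-1.297, -1.061, 1.061]
ft_force: [0.1, -0.4, 0.1]
grip_width: 0.0854
```

```bash
python3 -c "
from h import *
go(-103,162,-3,np.pi)"
```

```text
t 6.7 tcp [ 0.6015  0.0885 -0.0037] jig [-106.5  162.6] zaxis [-0.98   0.198  0.   ] yaw err rot_y 3.1419 tilt [-0.0001 -0.    ] F [ 0.1 -0.4  0.1] q [ 0.01  0.56 -0.24  0.77  0.    0.21] w 0.08543107671925113
shift [-0.6 -0.7 -3.5] rot_y 0.0004
```

Call:
arm_command --motion '[{"linear": [0,0,-1],"rot": [0,0,0]},{"linear": [0,0,-2],"rot": [0,0,0]}]'

```text
clock: 6.9
tool_pos: [0.6035, 0.0881, -0.0037]
ee_rot: [-1.297, -1.061, 1.061]
ft_force: [-0.6, 0.2, -0.4]
grip_width: 0.0857
```

Call:
arm_command --motion '[{"linear": [0,0,-1],"rot": [0,0,0]},{"linear": [0,0,-2],"rot": [0,0,0]}]'

```text
clock: 7.1
tool_pos: [0.6055, 0.0877, -0.0037]
ee_rot: [-1.297, -1.061, 1.061]
ft_force: [-1.7, -0.7, -0.3]
grip_width: 0.0852
```

```bash
python3 -c "
from h import *
rep()
snap('side','s5')
p=cv2.imread('pics/s5.png');cv2.imwrite('pics/s5c.png',cv2.resize(p[150:250,180:300],(720,600)))"
```

```text
t 7.1 tcp [ 0.6055  0.0877 -0.0037] jig [-102.4  162.6] zaxis [-0.98   0.198 -0.   ] yaw err rot_y 3.1419 tilt [0. 0.] F [-1.7 -0.7 -0.3] q [ 0.01  0.57 -0.23  0.77  0.    0.21] w 0.085244156409193
```

View pics/s5c.png

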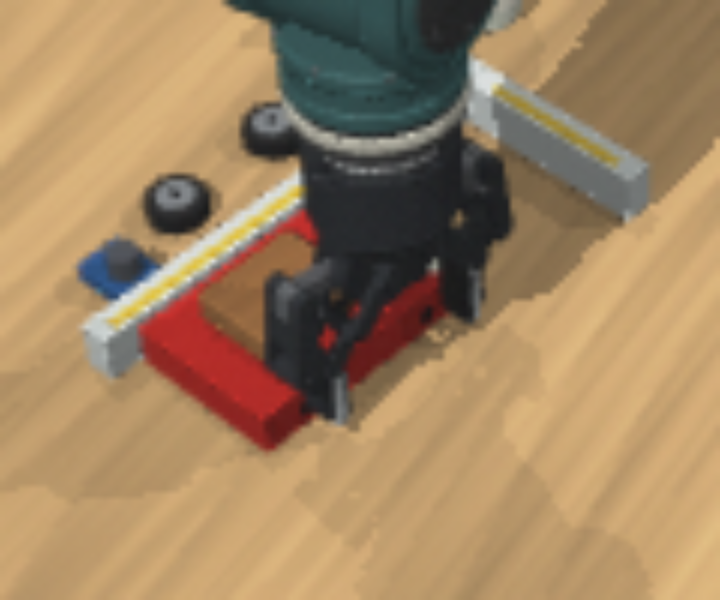

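The tail end is within a few mm of the fence. I'll continue in small steps until the force rises.

Call:
arm_command --motion '[{"linear": [0,0,-1],"rot": [0,0,0]},{"linear": [0,0,-1.5],"rot": [0,0,0]}]'

```text
clock: 7.35
tool_pos: [0.6067, 0.0874, -0.0037]
ee_rot: [-1.297, -1.061, 1.061]
ft_force: [-3.8, -0.5, 2.1]
grip_width: 0.0856
```

Call:
arm_command --motion '[{"linear": [0,0,-1],"rot": [0,0,0]},{"linear": [0,0,-1],"rot": [0,0,0]}]'

```text
clock: 7.55
tool_pos: [0.6068, 0.0873, -0.0038]
ee_rot: [-1.295, -1.06, 1.062]
ft_force: [-6.5, 1.1, 4.4]
grip_width: 0.0852
```

Call:
arm_command --motion '[{"linear": [0,0,-1],"rot": [0,0,0]},{"linear": [0,0,-1],"rot": [0,0,0]}]'

```text
clock: 7.75
tool_pos: [0.6068, 0.0873, -0.0039]
ee_rot: [-1.294, -1.059, 1.063]
ft_force: [-12.6, 1.6, 7.8]
grip_width: 0.0853
```

Call:
arm_command --motion '[{"linear": [0,0,3],"rot": [0,0,0]},{"linear": [0,0,8],"rot": [0,0,0]},{"linear": [0,0,16],"rot": [0,0,0]},{"linear": [0,0,30],"rot": [0,0,0]},{"linear": [0,0,44],"rot": [0,0,0]},{"linear": [0,-35,50],"rot": [0,0,0]},{"linear": [0,-80,50],"rot": [0,0,0]},{"linear": [0,-120,50],"rot": [0,0,0]}]'

```text
clock: 8.55
tool_pos: [0.559, 0.097, 0.1182]
ee_rot: [-1.297, -1.061, 1.061]
ft_force: [0.3, -0.1, 0.1]
grip_width: 0.0854
```

```bash
python3 -c "
from h import *
go(-48,290,120,np.pi/2)
snap('side','s6');snap('top','t6');snap('wrist','w6')
p=cv2.imread('pics/s6.png');cv2.imwrite('pics/s6c.png',cv2.resize(p[130:250,170:314],(720,600),interpolation=cv2.INTER_CUBIC))"
```

```text
t 8.55 tcp [0.559  0.097  0.1182] jig [-149.8  162.5] zaxis [-0.98   0.198 -0.   ] yaw err rot_y 3.142 tilt [ 0.0002 -0.    ] F [ 0.3 -0.1  0.1] q [ 0.03  0.39 -0.17  1.01 -0.    0.23] w 0.08541434586845376
shift [ 127.4   -1.8 -101.8] rot_y 1.5712
```

View pics/s6c.png

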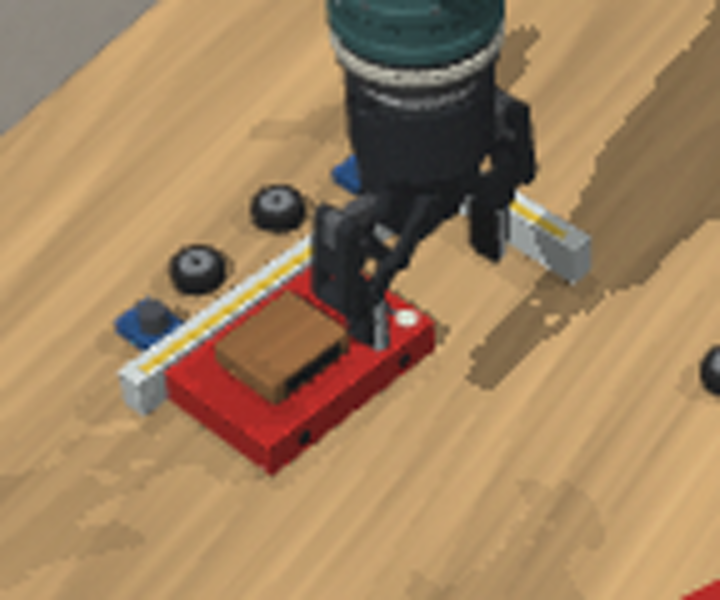

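View pics/w6.png

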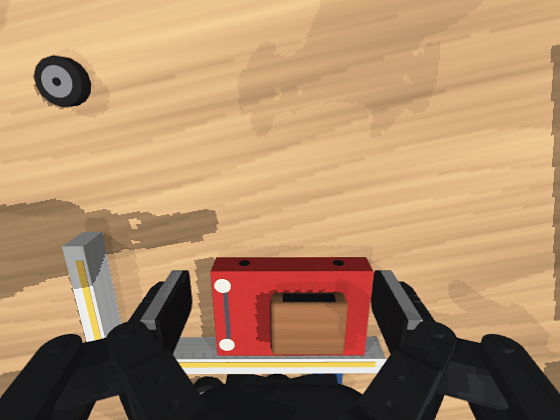

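The wrist view shows the long side lying along the fence: the red edge meets the aluminium at rows 350–357, with no bench showing between. The tail is on the right at x≈372. Now I'll locate the tail.

```bash
python3 -c "
from h import *
print(jig(plane('side',[[223.6,218.7],[203.5,205]],.026)))
s=ctrl.get_state();print(jig(plane('wrist',[[211,271],[374,271],[215,356],[371,356]],.026,(s['tool_pos'],s['ee_rot']))))
print(jig(plane('wrist',[[104,333],[75,250]],.03,(s['tool_pos'],s['ee_rot']))))
"
```

```text
[[-87.8692919  237.64168683]
 [ -3.1426208  240.66446241]]
[[-92.45163801 104.29999096]
 [-92.39851069 241.70713502]
 [ -1.34963419 101.40505405]
 [ -1.17978493 247.86399396]]
[[ -31.42981385    4.89867673]
 [-114.18791278   -3.23993235]]
```

Call:
arm_command --motion '[{"linear": [20,0,-4],"rot": [0,0.14,0]},{"linear": [40,0,-8],"rot": [0,0.28,0]},{"linear": [60,0,-20],"rot": [0,0.42,0]},{"linear": [80,0,-36],"rot": [0,0.56,0]},{"linear": [95,0,-52],"rot": [0,0.7,0]},{"linear": [108,0,-70],"rot": [0,0.84,0]},{"linear": [117,0,-86],"rot": [0,0.98,0]},{"linear": [117,0,-102],"rot": [0,1.12,0]}]' --grip 40

```text
clock: 9.5
tool_pos: [0.683, 0.1923, 0.1146]
ee_rot: [-1.562, -0.192, 0.195]
ft_force: [-0.4, -0.5, 0.2]
grip_width: 0.0399
```

Call:
arm_command --motion '[{"linear": [0,0,0],"rot": [0,0.14,0]},{"linear": [0,0,0],"rot": [0,0.28,0]},{"linear": [0,0,0],"rot": [0,0.42,0]},{"linear": [0,0,0],"rot": [0,0.451,0]},{"linear": [0,0,0],"rot": [0,0.451,0]}]'

```text
clock: 10.0
tool_pos: [0.6824, 0.1913, 0.1149]
ee_rot: [-1.566, 0.159, -0.156]
ft_force: [0.2, 0.6, 0.0]
grip_width: 0.04
```

```bash
python3 -c "
from h import *
go(-48,280,4,np.pi/2)
snap('wrist','w7');snap('side','s7')"
```

```text
t 10.0 tcp [0.6824 0.1913 0.1149] jig [-47.6 279.4] zaxis [ 0.199  0.98  -0.001] yaw err rot_y 1.5705 tilt [-0.0018 -0.0003] F [0.2 0.6 0. ] q [0.16 0.63 0.25 1.19 0.   1.93] w 0.039967485832824896
shift [ -0.2 110.9   0.7] rot_y -0.0003
```

View pics/w7.png

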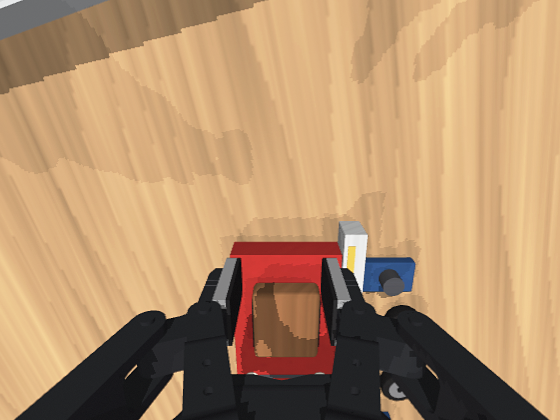

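View pics/s7.png

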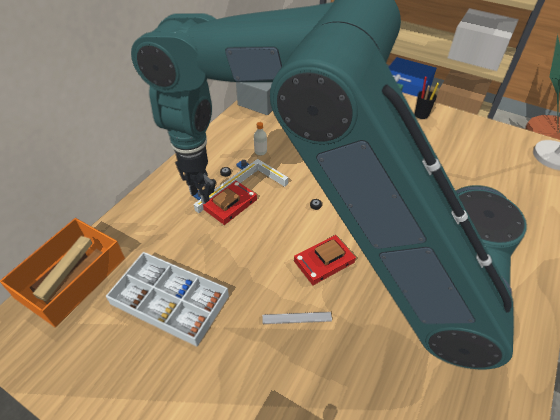

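The wrist view shows the fingers square behind the tail (red edge at row 242), between x=215 and 355, just inside the fence at x≈350. I'll shift 4 mm away from the fence and descend.

Call:
arm_command --motion '[{"linear": [-4,30,1],"rot": [0,0,0]},{"linear": [-4,60,1],"rot": [0,0,0]},{"linear": [-4,85,1],"rot": [0,0,0]},{"linear": [-4,100,1],"rot": [0,0,0]},{"linear": [-4,108,1],"rot": [0,0,0]},{"linear": [-4,111,1],"rot": [0,0,0]},{"linear": [-4,111,1],"rot": [0,0,0]}]'

```text
clock: 10.8
tool_pos: [0.6794, 0.1931, 0.0055]
ee_rot: [-1.565, 0.157, -0.157]
ft_force: [0.3, 0.0, 0.4]
grip_width: 0.0399
```

```bash
python3 -c "
from h import *
go(-52,181,4,np.pi/2)
snap('side','s8')
p=cv2.imread('pics/s8.png');cv2.imwrite('pics/s8c.png',cv2.resize(p[130:250,170:314],(720,600),interpolation=cv2.INTER_CUBIC))"
```

```text
t 10.8 tcp [0.6794 0.1931 0.0055] jig [-50.9 280.6] zaxis [0.198 0.98  0.   ] yaw err rot_y 1.5713 tilt [0.0002 0.    ] F [0.3 0.  0.4] q [0.16 0.7  0.07 0.94 0.   1.93] w 0.03987726516177813
shift [ -1.1   1.5 -99.6] rot_y 0.0005
```

View pics/s8c.png

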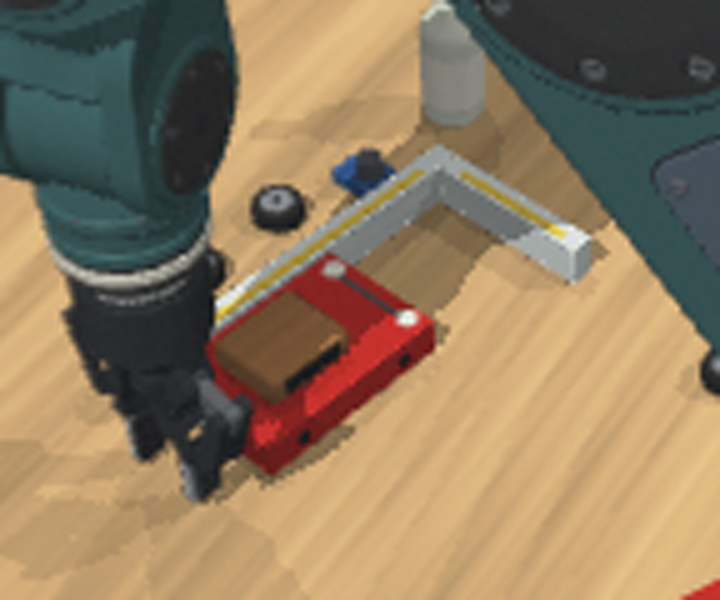

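Call:
arm_command --motion '[{"linear": [-1,1,-7],"rot": [0,0,0]},{"linear": [-1,1,-14],"rot": [0,0,0]},{"linear": [-1,1,-20],"rot": [0,0,0]},{"linear": [-1,1,-26],"rot": [0,0,0]},{"linear": [-1,1,-32],"rot": [0,0,0]},{"linear": [-1,1,-38],"rot": [0,0,0]},{"linear": [-1,1,-45],"rot": [0,0,0]},{"linear": [-1,1,-52],"rot": [0,0,0]}]'

```text
clock: 11.65
tool_pos: [0.6679, 0.1419, 0.0044]
ee_rot: [-1.565, 0.157, -0.157]
ft_force: [0.8, 2.2, 1.2]
grip_width: 0.0406
```

```bash
python3 -c "
from h import *
go(-52,160,4,np.pi/2)
snap('side','s9')
p=cv2.imread('pics/s9.png');cv2.imwrite('pics/s9c.png',cv2.resize(p[130:250,170:314],(720,600),interpolation=cv2.INTER_CUBIC))"
```

```text
t 11.65 tcp [0.6679 0.1419 0.0044] jig [-52.  228.1] zaxis [0.199 0.98  0.   ] yaw err rot_y 1.571 tilt [0.0002 0.0001] F [0.8 2.2 1.2] q [ 0.09  0.66 -0.01  0.9   0.    1.86] w 0.04064745468935483
shift [ -0.1   0.4 -68.1] rot_y 0.0002
```

View pics/s9c.png

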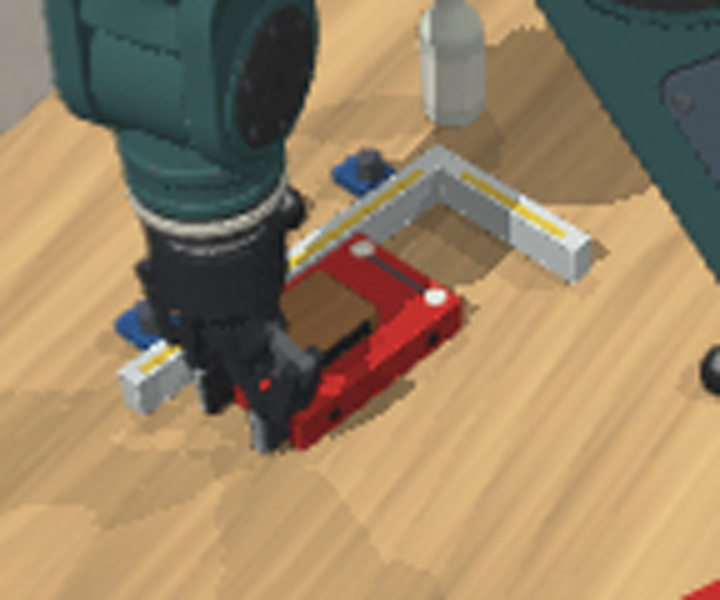

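The car slides with its side along the fence, and the finger stays behind the cabin. I'll continue.

Call:
arm_command --motion '[{"linear": [0,0,-7],"rot": [0,0,0]},{"linear": [0,0,-14],"rot": [0,0,0]},{"linear": [0,0,-21],"rot": [0,0,0]},{"linear": [0,0,-28],"rot": [0,0,0]},{"linear": [0,0,-35],"rot": [0,0,0]},{"linear": [0,0,-42],"rot": [0,0,0]},{"linear": [0,0,-49],"rot": [0,0,0]},{"linear": [0,0,-56],"rot": [0,0,0]}]'

```text
clock: 12.5
tool_pos: [0.6567, 0.0869, 0.0043]
ee_rot: [-1.565, 0.157, -0.157]
ft_force: [-0.0, 1.8, -0.1]
grip_width: 0.04
```

```bash
python3 -c "
from h import *
go(-52,151,4,np.pi/2)
snap('side','s10')
p=cv2.imread('pics/s10.png');cv2.imwrite('pics/s10c.png',cv2.resize(p[130:250,170:314],(720,600),interpolation=cv2.INTER_CUBIC))"
```

```text
t 12.5 tcp [0.6567 0.0869 0.0043] jig [-52.  171.9] zaxis [ 0.199  0.98  -0.   ] yaw err rot_y 1.5709 tilt [-0.0001 -0.    ] F [-0.   1.8 -0.1] q [ 0.01  0.63 -0.07  0.87 -0.    1.78] w 0.040040144615210854
shift [  0.    0.3 -20.9] rot_y 0.0001
```

View pics/s10c.png

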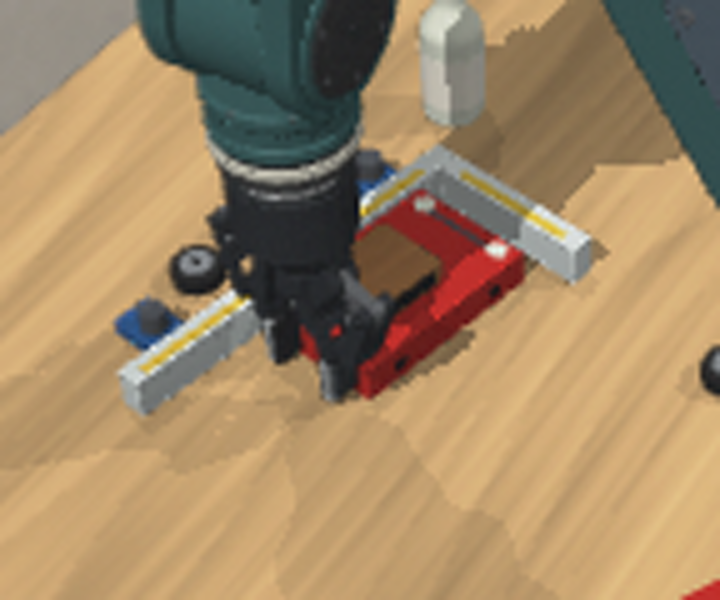

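The nose is some 15–20 mm from the stop and still square.

Call:
arm_command --motion '[{"linear": [0,0,-4],"rot": [0,0,0]},{"linear": [0,0,-8],"rot": [0,0,0]},{"linear": [0,0,-11],"rot": [0,0,0]},{"linear": [0,0,-13],"rot": [0,0,0]},{"linear": [0,0,-14],"rot": [0,0,0]}]'

```text
clock: 13.05
tool_pos: [0.654, 0.0736, 0.0042]
ee_rot: [-1.565, 0.157, -0.157]
ft_force: [0.2, 1.4, -0.4]
grip_width: 0.04
```

Call:
arm_command --motion '[{"linear": [0,0,-1],"rot": [0,0,0]},{"linear": [0,0,-2],"rot": [0,0,0]}]'

```text
clock: 13.25
tool_pos: [0.6536, 0.0718, 0.0043]
ee_rot: [-1.565, 0.157, -0.157]
ft_force: [0.3, 0.5, 0.5]
grip_width: 0.0401
```

Call:
arm_command --motion '[{"linear": [0,0,-1],"rot": [0,0,0]},{"linear": [0,0,-2],"rot": [0,0,0]}]'

```text
clock: 13.45
tool_pos: [0.6532, 0.0698, 0.0042]
ee_rot: [-1.565, 0.157, -0.157]
ft_force: [0.1, 1.6, -0.5]
grip_width: 0.0404
```

Call:
arm_command --motion '[{"linear": [0,0,-1],"rot": [0,0,0]},{"linear": [0,0,-1.5],"rot": [0,0,0]}]'

```text
clock: 13.65
tool_pos: [0.6529, 0.0684, 0.0042]
ee_rot: [-1.565, 0.157, -0.157]
ft_force: [0.5, 3.2, -0.8]
grip_width: 0.04
```

```bash
python3 -c "
from h import *
rep()
snap('side','s11')
p=cv2.imread('pics/s11.png');cv2.imwrite('pics/s11c.png',cv2.resize(p[130:250,170:314],(720,600),interpolation=cv2.INTER_CUBIC))"
```

```text
t 13.65 tcp [0.6529 0.0684 0.0042] jig [-52.1 153.1] zaxis [0.199 0.98  0.   ] yaw err rot_y 1.5709 tilt [-0.0001  0.0002] F [ 0.5  3.2 -0.8] q [-0.02  0.62 -0.09  0.86  0.    1.75] w 0.040045577553732184
```

View pics/s11c.png

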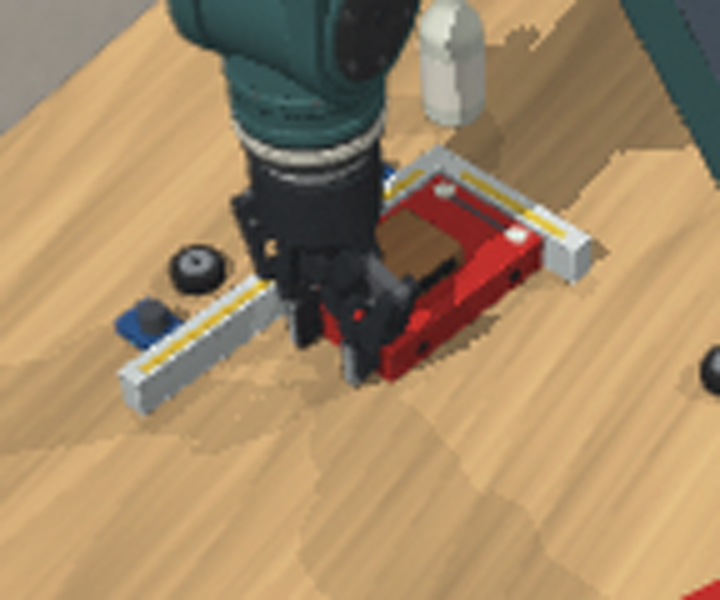

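The nose is almost at the stop. A few more small steps should bring the force up.

Call:
arm_command --motion '[{"linear": [0,0,-1],"rot": [0,0,0]},{"linear": [0,0,-1],"rot": [0,0,0]}]'

```text
clock: 13.9
tool_pos: [0.6527, 0.0683, 0.0043]
ee_rot: [-1.563, 0.157, -0.156]
ft_force: [0.1, 8.7, -0.8]
grip_width: 0.0401
```

Call:
arm_command --motion '[{"linear": [0,0,-1],"rot": [0,0,0]},{"linear": [0,0,-1],"rot": [0,0,0]}]'

```text
clock: 14.1
tool_pos: [0.6527, 0.0683, 0.0043]
ee_rot: [-1.561, 0.156, -0.156]
ft_force: [1.3, 13.8, -1.4]
grip_width: 0.0399
```

Call:
arm_command --motion '[{"linear": [0,0,-1],"rot": [0,0,0]},{"linear": [0,0,-1],"rot": [0,0,0]}]'

```text
clock: 14.3
tool_pos: [0.6526, 0.0683, 0.0044]
ee_rot: [-1.559, 0.155, -0.156]
ft_force: [2.6, 20.0, -1.0]
grip_width: 0.0404
```

```bash
python3 -c "
from h import *
rep()"
```

```text
t 14.3 tcp [0.6526 0.0683 0.0044] jig [-52.3 152.9] zaxis [0.197 0.98  0.006] yaw err rot_y 1.5728 tilt [0.0008 0.0057] F [ 2.6 20.  -1. ] q [-0.02  0.62 -0.09  0.86  0.01  1.75] w 0.04037993484487275
```

The force rose to 20 N with no more travel, so the nose is on the stop. I'll back off and look.

Call:
arm_command --motion '[{"linear": [0,0,2],"rot": [0,0,0]},{"linear": [0,0,5],"rot": [0,0,0]},{"linear": [0,0,12],"rot": [0,0,0]},{"linear": [0,0,25],"rot": [0,0,0]},{"linear": [0,0,45],"rot": [0,0,0]},{"linear": [0,-40,55],"rot": [0,0,0]},{"linear": [0,-85,65],"rot": [0,0,0]},{"linear": [0,-130,75],"rot": [0,0,0]}]'

```text
clock: 15.1
tool_pos: [0.667, 0.1409, 0.1358]
ee_rot: [-1.565, 0.157, -0.156]
ft_force: [0.8, 0.6, 0.4]
grip_width: 0.0398
```

```bash
python3 -c "
from h import *
rep()
snap('side','s12');snap('wrist','w12')
p=cv2.imread('pics/s12.png');cv2.imwrite('pics/s12c.png',cv2.resize(p[140:220,200:296],(720,600),interpolation=cv2.INTER_CUBIC))"
```

```text
t 15.1 tcp [0.667  0.1409 0.1358] jig [-52.7 227. ] zaxis [ 0.198  0.98  -0.   ] yaw err rot_y 1.5717 tilt [-0.0005  0.0001] F [0.8 0.6 0.4] q [0.09 0.57 0.2  1.2  0.   1.86] w 0.03979030280007951
```

View pics/s12c.png

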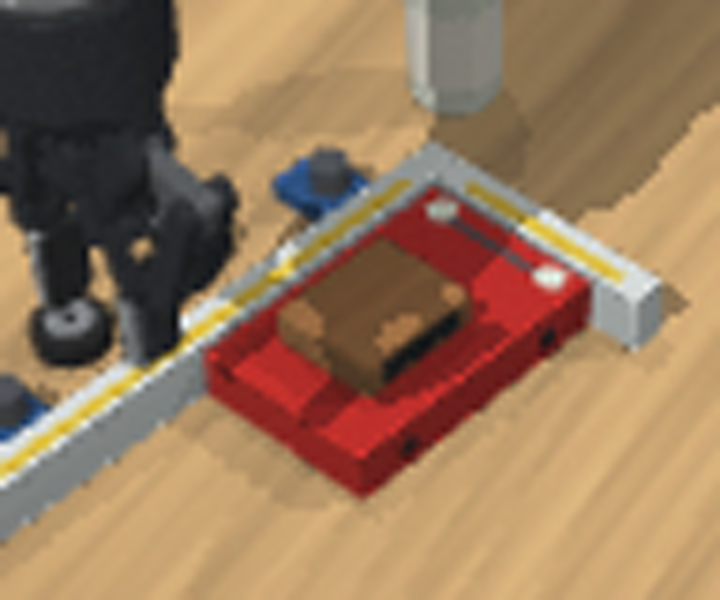

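View pics/w12.png

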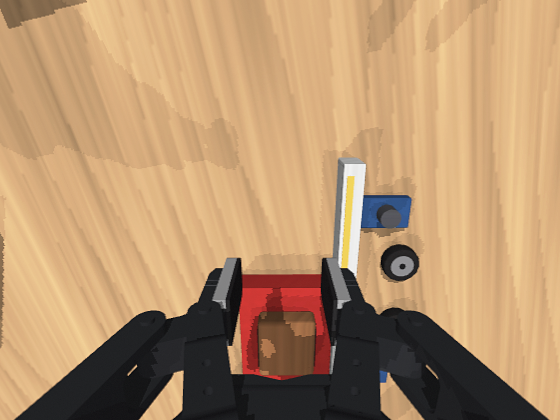

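It looks seated at both faces. To be sure, I'll go round to the long side and probe it gently against the fence, opening the fingers on the way.

Call:
arm_command --motion '[{"linear": [-12,0,-19],"rot": [0,-0.14,0]},{"linear": [-25,0,-38],"rot": [0,-0.28,0]},{"linear": [-38,0,-57],"rot": [0,-0.42,0]},{"linear": [-51,0,-76],"rot": [0,-0.56,0]},{"linear": [-64,0,-95],"rot": [0,-0.7,0]},{"linear": [-77,0,-114],"rot": [0,-0.84,0]},{"linear": [-90,0,-133],"rot": [0,-0.98,0]},{"linear": [-102,0,-152],"rot": [0,-1.12,0]}]' --grip 85

```text
clock: 16.0
tool_pos: [0.5367, 0.0107, 0.1342]
ee_rot: [-1.447, -0.723, 0.723]
ft_force: [0.6, -0.1, 0.3]
grip_width: 0.0852
```

Call:
arm_command --motion '[{"linear": [0,0,0],"rot": [0,-0.14,0]},{"linear": [0,0,0],"rot": [0,-0.28,0]},{"linear": [0,0,0],"rot": [0,-0.42,0]},{"linear": [0,0,0],"rot": [0,-0.452,0]},{"linear": [0,0,0],"rot": [0,-0.452,0]}]'

```text
clock: 16.5
tool_pos: [0.5374, 0.0111, 0.1342]
ee_rot: [-1.296, -1.062, 1.062]
ft_force: [0.6, -0.8, -0.6]
grip_width: 0.0855
```

```bash
python3 -c "
from h import *
go(-135,76,-3,np.pi)
snap('wrist','w13');snap('side','s13')
p=cv2.imread('pics/s13.png');cv2.imwrite('pics/s13c.png',cv2.resize(p[140:220,200:296],(720,600),interpolation=cv2.INTER_CUBIC))"
```

```text
t 16.5 tcp [0.5374 0.0111 0.1342] jig [-153.9   74. ] zaxis [-0.981  0.196  0.   ] yaw err rot_y 3.1439 tilt [-0.0001  0.0001] F [ 0.6 -0.8 -0.6] q [-0.13  0.33 -0.22  1.02  0.    0.07] w 0.0855302945551184
shift [  1.9 137.2 -18.9] rot_y 0.0023
```

View pics/w13.png

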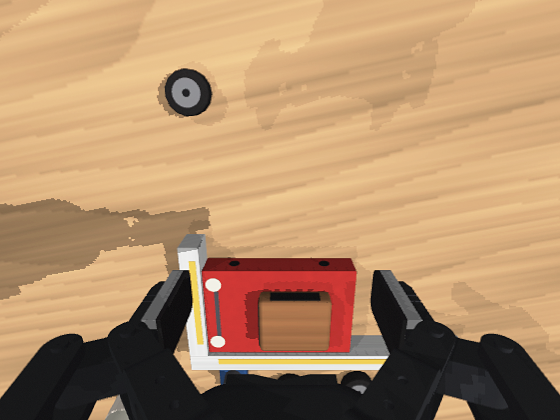

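View pics/s13c.png

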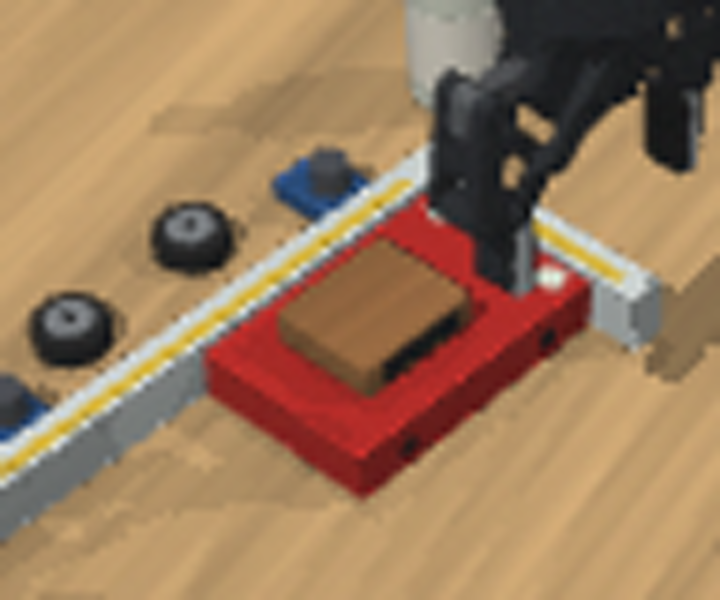

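Both views show the nose on the stop and the side on the fence, with no visible gap. Now the gentle fence probe, squaring up and descending clear of the side.

Call:
arm_command --motion '[{"linear": [6,30,-5],"rot": [0,0.002,0]},{"linear": [6,70,-10],"rot": [0,0.002,0]},{"linear": [6,105,-15],"rot": [0,0.002,0]},{"linear": [6,125,-18],"rot": [0,0.002,0]},{"linear": [6,134,-18],"rot": [0,0.002,0]},{"linear": [6,137,-18],"rot": [0,0.002,0]},{"linear": [6,137,-18],"rot": [0,0.002,0]}]'

```text
clock: 17.3
tool_pos: [0.5562, 0.0127, -0.0022]
ee_rot: [-1.298, -1.06, 1.06]
ft_force: [1.0, 0.6, 0.2]
grip_width: 0.0853
```

Call:
arm_command --motion '[{"linear": [0,0,-6],"rot": [0,0,0]},{"linear": [0,0,-12],"rot": [0,0,0]},{"linear": [0,0,-18],"rot": [0,0,0]},{"linear": [0,0,-23],"rot": [0,0,0]},{"linear": [0,0,-27],"rot": [0,0,0]},{"linear": [0,0,-29],"rot": [0,0,0]},{"linear": [0,0,-30],"rot": [0,0,0]}]'

```text
clock: 18.0
tool_pos: [0.5855, 0.0065, -0.0028]
ee_rot: [-1.297, -1.06, 1.06]
ft_force: [-0.1, 1.1, 0.5]
grip_width: 0.0849
```

```bash
python3 -c "
from h import *
go(-101,80,-3,np.pi)"
```

```text
t 18.0 tcp [ 0.5855  0.0065 -0.0028] jig [-105.9   79. ] zaxis [-0.98  0.2   0.  ] yaw err rot_y 3.1408 tilt [-0.0001  0.    ] F [-0.1  1.1  0.5] q [-0.13  0.53 -0.3   0.74  0.    0.07] w 0.08490838522178443
shift [ 1.   0.2 -4.9] rot_y -0.0008
```

Call:
arm_command --motion '[{"linear": [0,0,-1],"rot": [0,0,0]},{"linear": [0,0,-2],"rot": [0,0,0]},{"linear": [0,0,-3],"rot": [0,0,0]}]'

```text
clock: 18.3
tool_pos: [0.5882, 0.006, -0.0027]
ee_rot: [-1.297, -1.06, 1.06]
ft_force: [-1.2, -0.0, -0.1]
grip_width: 0.0848
```

Call:
arm_command --motion '[{"linear": [0,0,-1],"rot": [0,0,0]},{"linear": [0,0,-2],"rot": [0,0,0]}]'

```text
clock: 18.5
tool_pos: [0.59, 0.0057, -0.0028]
ee_rot: [-1.297, -1.06, 1.06]
ft_force: [-1.4, 0.7, 0.9]
grip_width: 0.085
```

Call:
arm_command --motion '[{"linear": [0,0,-1],"rot": [0,0,0]},{"linear": [0,0,-1],"rot": [0,0,0]}]'

```text
clock: 18.7
tool_pos: [0.5903, 0.0056, -0.0029]
ee_rot: [-1.296, -1.059, 1.061]
ft_force: [-5.8, 2.0, 3.2]
grip_width: 0.0851
```

```bash
python3 -c "
from h import *
rep()"
```

```text
t 18.7 tcp [ 0.5903  0.0056 -0.0029] jig [-100.9   79.1] zaxis [-0.98   0.199  0.002] yaw err rot_y 3.1411 tilt [-0.0017  0.0005] F [-5.8  2.   3.2] q [-0.13  0.54 -0.29  0.75  0.    0.07] w 0.08514452137837757
```

Contact comes at jig x = -100.9 mm, where the fence stopped it the first time. I'll give it one slightly firmer press, then retreat clear.

Call:
arm_command --motion '[{"linear": [0,0,-1],"rot": [0,0,0]},{"linear": [0,0,-1.5],"rot": [0,0,0]}]'

```text
clock: 18.9
tool_pos: [0.5903, 0.0056, -0.003]
ee_rot: [-1.294, -1.058, 1.062]
ft_force: [-15.3, 2.4, 11.2]
grip_width: 0.0849
```

Call:
arm_command --motion '[{"linear": [0,0,2],"rot": [0,0,0]},{"linear": [0,0,5],"rot": [0,0,0]},{"linear": [0,0,12],"rot": [0,0,0]},{"linear": [0,0,25],"rot": [0,0,0]},{"linear": [0,0,40],"rot": [0,0,0]},{"linear": [0,-40,45],"rot": [0,0,0]},{"linear": [0,-85,45],"rot": [0,0,0]},{"linear": [0,-130,45],"rot": [0,0,0]}]'

```text
clock: 19.7
tool_pos: [0.5477, 0.0142, 0.1289]
ee_rot: [-1.297, -1.06, 1.06]
ft_force: [1.3, 0.4, 0.4]
grip_width: 0.0849
```

Call:
arm_command --motion '[{"linear": [-30,-20,25],"rot": [0,0,0]},{"linear": [-60,-40,50],"rot": [0,0,0]},{"linear": [-95,-60,60],"rot": [0,0,0]},{"linear": [-130,-60,65],"rot": [0,0,0]},{"linear": [-165,-60,65],"rot": [0,0,0]},{"linear": [-200,-60,65],"rot": [0,0,0]},{"linear": [-235,-60,65],"rot": [0,0,0]},{"linear": [-270,-60,65],"rot": [0,0,0]}]'

```text
clock: 20.5
tool_pos: [0.4303, -0.2388, 0.1874]
ee_rot: [-1.298, -1.06, 1.06]
ft_force: [0.1, 0.0, 0.4]
grip_width: 0.0851
```

Run:
```python
from m import *
rep()
snap('side','s14');snap('top','t14')
p=cv2.imread('pics/s14.png');q=cv2.imread('pics/t14.png')
cv2.imwrite('pics/s14c.png',np.hstack([cv2.resize(p[140:230,190:298],(390,325),interpolation=cv2.INTER_CUBIC),cv2.resize(q[110:210,230:350],(390,325),interpolation=cv2.INTER_CUBIC)]))
c=car(np.load('pics/t14.npz')['p'],(230,350,120,225)); w=jig(plane('top',c,.026)); r=cv2.minAreaRect(w.astype(np.float32)); print(r)
```

```text
t 20.5 tcp [ 0.4303 -0.2388  0.1874] jig [-209.2 -192.2] zaxis [-0.98  0.2  -0.  ] yaw err rot_y 3.1408 tilt [ 0.0004 -0.0003] F [0.1 0.  0.4] q [-0.67  0.23 -0.22  1.12  0.   -0.47] w 0.08507460785185654
((-45.91735076904297, 72.19930267333984), (90.3449935913086, 134.66986083984375), 0.30237412452697754)
```

View pics/s14c.png

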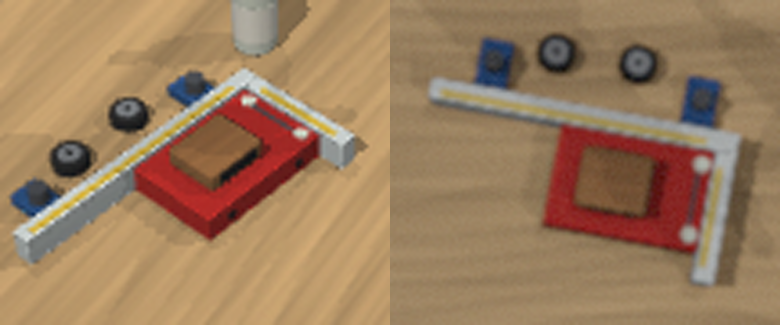

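View pics/t14.png

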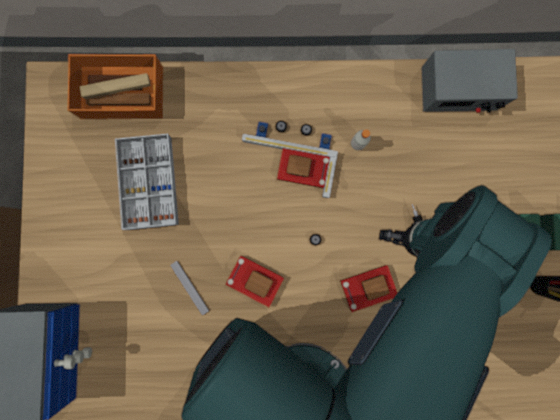

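The car sits in the jig corner (top px (305,168)), everything else is where it was, and the hand is clear in the air.

```bash
python3 -c "
from h import *
print(finish_job())"
```

```text
the job is handed in; nothing more can be done
None
```

The car is seated in the jig corner: its long side lies along the fence and its nose is on the stop. The job is handed in, at about 20.6 s on the clock.

**What I did:** I chose the farthest of the three red cars. With the fingers open and low, I pushed its side square onto the fence. I then pushed its tail along the fence until the nose met the stop, and gave the side a last press onto the fence. The fingers only pushed on its upright faces. I saw no sign of them touching the cabin, but I had no direct check of that.

**Last checks:**
- **Nose on the stop:** the force rose to 20 N with no further travel.
- **Side on the fence:** the last press met contact at the same place as the first push, within about 0.3 mm, and peaked at about 15 N.
- **Position in the top view:** the car's centre measures (-45.9, 72.2) mm in the jig frame, turned 0.3°; seated would be (-46, 70).
- **The 2 mm in y:** the fence wall and stop hide part of the outline (it measured 134.7 mm long instead of 140), and my jig origin is only good to about 2 mm. The side view shows no gap at the stop.
- **Other things on the bench:** everything else visible stands where it was. In the last top picture the arm hides most of the rotary tool, and I planned every move to stay clear of it. The hand was well clear at the end.

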